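# Pair the stacked lids with their jars

### The arm

A 6-joint arm with a two-finger parallel gripper is mounted at the origin on a cart in front of the work surface, level with it; the furniture and walls round the work are solid. World frame = base frame: x ahead of the robot, y to its left, z up, the work surface at z = 0. Lengths are in m, angles in rad, forces in N, time in s.
With the tool pointing down it reaches from about 0.375 to 0.9 m from the base axis. Payload 3.1 kg.
Tool frame: the origin (TCP) lies on the centre line of the jaws, within the pads' length; the fingertips stand 25 mm ahead of it and the grasp point (between the pads) lies 6 mm ahead of it; z points along the fingers, y is the line along which they close (so a half turn about z gives the same grasp; the last joint's range is limited). The gripper opens to 87 mm and grips with 3 to 60 N. Pads are 19 mm wide; open, the fingers measure 117 mm over their backs; the gripper's body (75 mm by 190 mm) begins 51 mm behind the grasp point.
Start: joints at [1.159, 0.527, 1.433, -0, 1.181, -0.178], TCP at [0.144, 0.608, 0.248] pointing down, gripper open.
Joint ranges: [-3.08, 3.08], [-0.75, 2.2], [0.22, 2.44], [-1.43, 4.57], [0, 2.65], [-2.85, 2.85]. Speed limits (rad/s): [2.79, 2.79, 3.14, 3.14, 3.14, 3.14].

### API

Orientations are given as a rotation vector (axis times angle).
In Python, from plant import env, cams, ticket gives the robot as it stands. The module is installed in compiled form; this text tells all that it offers.
- The arm moves only by the tool servo_tool, never from a script. Its argument "targets" is a list of rows, each an object with "slide": the shift along the tool's x, y, z in m, a list of three; "yaw": the turn about the tool's z in degrees; "claw": the gripper command: -1 is fully open, 1 is shut, values between are in proportion. In form: [{"slide": [x, y, z], "yaw": yaw, "claw": claw}, ...]. A call has 1 to 20 rows; each row is the pose to reach, as a shift and turn from the pose commanded when the call began, along the tool's axes at that moment; what a row does not reach only later rows make up. A row lasts 1/8 s, in which the tool goes at most 62.5 mm and 10.7 degrees, less where a joint would pass 70% of its speed; a pose out of reach is approached as far as the arm can. A call with a gripper value outside its range is refused whole. The fingers move at their own pace and stop on an object; "force" is the grip in N (left out, the last holds). Time passes only in rows, so rows that repeat a pose let the fingers close. It gives the time, the measured TCP pose, the force, the opening and the grip force at its end, in the units of the state.
- env.get_obs(): the state, without advancing time (a new reading comes with each control period).
- cams.read_camera(name): name is "scene" or "top" or "wrist"; returns a dict with "color" (480x640x3 uint8, red, green, blue), "depth" (480x640 float32, m along the optical axis (not along the pixel's ray), 0 where there is no reading), "fov_y" (degrees; the focal length in pixels is half the picture's height over the tangent of half this angle, whatever the lens; pixels are square), "cx", "cy" (the principal point, pixels), "k1" (the pictures are not rectified: a ray, as slopes to the right and down, at radius r is drawn at 1 + k1 r^2 times it, then the intrinsics apply), "R" (3x3) and "t" (3): a world point X has camera coordinates R X + t; the wrist camera has in their place "hand_eye" (4x4, takes a point from camera to tool coordinates, whose origin is the TCP and whose axes are the flange's). Camera axes: x right, y down, z forward; pixel columns grow to the right and rows downward; lengths in m; the calibration is good to about 2 mm. A picture is of the moment at which its call begins: read the wrist's pose just before it.
- ticket.close_job(): hands the job in; it is judged then, once.
The state is a dict: "clock": time; "joint_positions": joint angles; "joint_velocities": joint speeds; "effort": joint torques, N m; "tool_pos": TCP position; "eef_rot": TCP orientation; "ft_force": force on the tool from outside, world axes, zero at the start; "wrist_torque": the same for the moment, N m; "width": finger opening in m; "finger_force": force on a finger pad.
Only numpy, scipy, OpenCV 4.12 (cv2) and the standard library are available. Lean on these libraries where they do the work, as an engineer would, in place of code of your own. Each camera call takes 0.05 s, during which the arm holds its last target. There are 200 camera calls.

### The job

These four clay jars are fired with their lids on, so that each pair keeps its fit. Take the stack of lids apart one by one from the top, and put each lid straight on the jar whose mouth it fits, so that its ring drops into the mouth and the lid lies flat on the rim. The clay is brittle: set the lids down gently, keep the jars upright where they stand, and leave the callipers and the glaze pot alone.

Things in the scene. Friction and masses are not known exactly. Their poses are not given: they have to be found in the camera images.
- lid_a: smallest of the four lids, at the top of the stack: plain reddish clay, 68 mm across, 32 mm high. Origin: centre of its underside, z up. From there up: a hollow ring 8 mm deep, tapered from 46 mm at the top to 38 mm at the foot; the plate, 8 to 14 mm; a round knob, 24 mm wide, from 14 to 32 mm, to grip from above. In the stack each lid rests on the knob below it, 24 mm higher. Fits jar_a only.
- lid_b: second smallest lid, second from the top: plain reddish clay, 84 mm across, 32 mm high. Origin: centre of its underside, z up. From there up: a hollow ring 8 mm deep, tapered from 62 mm at the top to 54 mm at the foot; the plate, 8 to 14 mm; a round knob, 24 mm wide, from 14 to 32 mm, to grip from above. In the stack each lid rests on the knob below it, 24 mm higher. Fits jar_b only.
- lid_c: second largest lid, third from the top: plain reddish clay, 100 mm across, 32 mm high. Origin: centre of its underside, z up. From there up: a hollow ring 8 mm deep, tapered from 78 mm at the top to 70 mm at the foot; the plate, 8 to 14 mm; a round knob, 24 mm wide, from 14 to 32 mm, to grip from above. In the stack each lid rests on the knob below it, 24 mm higher. Fits jar_c only.
- lid_d: largest lid, at the bottom of the stack: plain reddish clay, 116 mm across, 32 mm high. Origin: centre of its underside, z up. From there up: a hollow ring 8 mm deep, tapered from 94 mm at the top to 86 mm at the foot; the plate, 8 to 14 mm; a round knob, 24 mm wide, from 14 to 32 mm, to grip from above. In the stack each lid rests on the knob below it, 24 mm higher. Fits jar_d only.
- jar_a: plain reddish unglazed clay narrow-mouthed jar with round shoulders, loose, open, 84 mm high, mouth 54 mm inside, rim 64 mm, body 86 mm across. Origin: centre of its underside, z up. lid_a, whose ring goes into this mouth with 4 mm of play all round, is seated when its plate lies on the rim: lid origin 76 mm above the jar's origin.
- jar_b: plain reddish unglazed clay straight-sided canister, loose, open, 78 mm high, mouth 70 mm inside, rim 80 mm, body 86 mm across. Origin: centre of its underside, z up. lid_b, whose ring goes into this mouth with 4 mm of play all round, is seated when its plate lies on the rim: lid origin 70 mm above the jar's origin.
- jar_c: plain reddish unglazed clay bellied jar, loose, open, 70 mm high, mouth 86 mm inside, rim 96 mm, body 108 mm across. Origin: centre of its underside, z up. lid_c, whose ring goes into this mouth with 4 mm of play all round, is seated when its plate lies on the rim: lid origin 62 mm above the jar's origin.
- jar_d: plain reddish unglazed clay low wide casserole with two side lugs (149 mm over them), loose, open, 60 mm high, mouth 102 mm inside, rim 112 mm, body 122 mm across. Origin: centre of its underside, z up. lid_d, whose ring goes into this mouth with 4 mm of play all round, is seated when its plate lies on the rim: lid origin 52 mm above the jar's origin.
- calliper: wooden callipers lying on the table, 80x142x20 mm, bystander, to be left alone. Origin: centre of the underside. (The table top beyond x = 0.58 m, where the back row stands, lies 6 mm lower than here.)
- glaze_pot: cream glaze pot with a black screw lid, 57x57x63 mm, bystander. Origin: centre of the underside.
There are look-alikes about, which are no part of the job. Leave any turquoise look-alike of the lid_a alone.

How it is judged:
On the way, in this order (a step that is already met when the one before it is completed fails the run):
1. lid_a sits on jar_a, let go (horizontal distance between lid_a and jar_a below 0.008 m and z of lid_a in the frame of jar_a between 0.073 and 0.079 m and angle between lid_a's own z axis and vertical below 0.06 rad and contact force between the fingers and lid_a below 0.2 N), for 0.2 s.
2. lid_b sits on jar_b, let go (horizontal distance between lid_b and jar_b below 0.008 m and z of lid_b in the frame of jar_b between 0.067 and 0.073 m and angle between lid_b's own z axis and vertical below 0.06 rad and contact force between the fingers and lid_b below 0.2 N), for 0.2 s.
3. lid_c sits on jar_c, let go (horizontal distance between lid_c and jar_c below 0.008 m and z of lid_c in the frame of jar_c between 0.059 and 0.065 m and angle between lid_c's own z axis and vertical below 0.06 rad and contact force between the fingers and lid_c below 0.2 N), for 0.2 s.
4. lid_d sits on jar_d, let go (horizontal distance between lid_d and jar_d below 0.008 m and z of lid_d in the frame of jar_d between 0.049 and 0.055 m and angle between lid_d's own z axis and vertical below 0.06 rad and contact force between the fingers and lid_d below 0.2 N), for 0.2 s.
At the end, for the whole second after the job is handed in: each lid sits on its own jar: centre within 8 mm of the jar's, height within 3 mm of seated, level within 0.06 rad; all lids released and at rest, all jars upright on the table (all of step 1 and all of step 2 and all of step 3 and all of step 4 and linear speed of each of lid_a, lid_b, lid_c, lid_d below 0.02 m/s and angle between each of jar_a, jar_b, jar_c, jar_d's own z axis and vertical below 0.05 rad and height (world z) of each of jar_a, jar_b, jar_c, jar_d below 0.005 m); the robot touches nothing.
It fails at once if a jar was tipped (over 0.25 rad) or shifted by more than 30 mm (angle between any of jar_a, jar_b, jar_c, jar_d's own z axis and vertical above 0.25 rad or distance of any of jar_a, jar_b, jar_c, jar_d from where it was at the start of the episode above 0.03 m).
It fails at once if a lid was banged or pressed on a jar with more than 40 N (contact force between any of lid_a, lid_b, lid_c, lid_d and jar_a above 40 N or contact force between any of lid_a, lid_b, lid_c, lid_d and jar_b above 40 N or contact force between any of lid_a, lid_b, lid_c, lid_d and jar_c above 40 N or contact force between any of lid_a, lid_b, lid_c, lid_d and jar_d above 40 N).
It fails at once if the callipers or the glaze pot were moved by more than 20 mm (distance of any of calliper, glaze_pot from where it was at the start of the episode above 0.02 m).
It also fails if it takes over 112 s, if anything falls off the work surface, if the arm or the gripper's body presses on something with over 40 N, if the wrist force passes 120 N, or if a joint passes its speed limit or range.

## Working session

There is one attempt and no reset: what is moved stays moved. The work goes in short steps, Python scripts to look and compute and a tool call to move; the robot and the scene stay as the last step left them, time stands still between calls to the robot, and variables do not carry over. Pictures are saved under pics/ and viewed, at most 14 in all, crops included, and the job is handed in when it is done.

Besides the shell and the picture viewer there is one more tool, called after ">>>" by a JSON object that holds its "fn" and its "kwargs". servo_tool: Moves the arm, as the interface text tells. Its arguments: {"type":"object","properties":{"targets":{"type":"array"},"force":{"type":"number"}},"required":["targets"]}

```bash
mkdir -p pics
cat > h.py <<'E'
import numpy as np, cv2
from scipy.spatial.transform import Rotation as Rn
from plant import env, cams, ticket
def shot(name):
    o=env.get_obs(); c=cams.read_camera(name)
    c['f']=240/np.tan(np.radians(c['fov_y'])/2)
    if name=='wrist':
        H=np.array(c['hand_eye']); Rt=Rn.from_rotvec(o['eef_rot']).as_matrix()
        c['Rc']=Rt@H[:3,:3]; c['o']=Rt@H[:3,3]+o['tool_pos']
    else:
        R=np.array(c['R']); c['Rc']=R.T; c['o']=-R.T@np.array(c['t'])
    return c
def slopes(c,uv):
    K=np.array([[c['f'],0,c['cx']],[0,c['f'],c['cy']],[0,0,1.]])
    p=np.asarray(uv,float).reshape(-1,1,2)
    return cv2.undistortPoints(p,K,np.array([c['k1'],0,0,0.])).reshape(-1,2)
def cloud(c):
    v,u=np.mgrid[:480,:640]
    s=slopes(c,np.stack([u,v],-1)); d=c['depth'].reshape(-1,1)
    P=np.hstack([s*d,d])@c['Rc'].T+c['o']; P[d[:,0]==0]=np.nan
    return P.reshape(480,640,3)
def plane(c,uv,z):
    s=slopes(c,uv); r=np.hstack([s,np.ones((len(s),1))])@c['Rc'].T
    return c['o']+r*((z-c['o'][2])/r[:,2:])
def save(c,n): cv2.imwrite('pics/'+n,c['color'][:,:,::-1])
E
python3 - <<'E'
from h import *
for n in ('top','scene'):
    c=shot(n); save(c,n+'0.png'); np.savez(n+'0.npz',**c); print(n,c['fov_y'],c['o'],c['Rc'][:,2],c['k1'])
print(env.get_obs())
E
```

```text
top 49.42259847839279 [0.32493128 0.03322689 1.20439363] [ 0.18678472  0.01428079 -0.98229707] -0.009803507996639158
scene 54.69525041565659 [ 0.0340817  -0.68661848  0.72096268] [ 0.47115293  0.65006422 -0.5961807 ] 0.02830638442499932
{'clock': 0.1, 'joint_positions': array([ 1.15949487e+00,  5.28374186e-01,  1.43376850e+00,  4.19419183e-06,
        1.18141813e+00, -1.78516684e-01]), 'joint_velocities': array([ 0.00041372, -0.00260366, -0.00164475, -0.00040531,  0.00098139,
       -0.00028605]), 'effort': array([-2.37857648e-04, -4.40986347e+01, -1.77151787e+01,  6.34587044e-02,
        5.34368400e-02, -1.45500968e-05]), 'tool_pos': array([0.14391132, 0.60757584, 0.24667065]), 'eef_rot': array([-3.64767889e-01, -3.11976325e+00,  2.95579609e-03]), 'ft_force': array([-0.30356379,  0.97402822, -0.05636269]), 'wrist_torque': array([-0.02474087,  0.01207833,  0.01597972]), 'finger_force': 0.0, 'width': 0.08695769682099241}
```

View pics/top0.png

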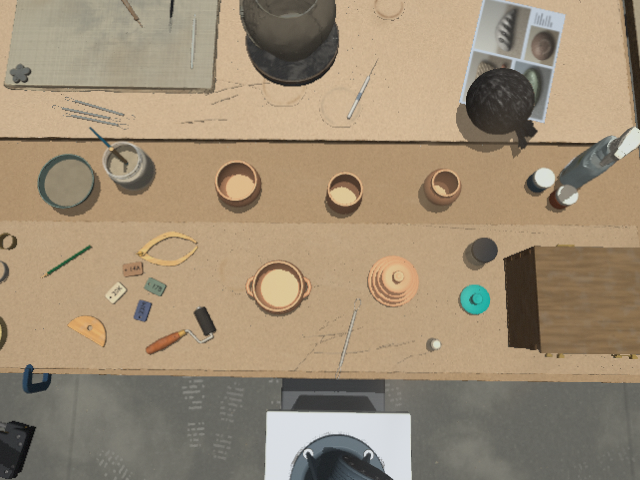

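View pics/scene0.png

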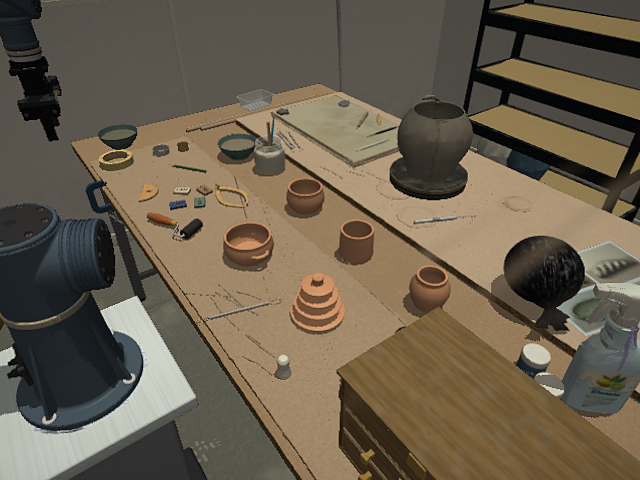

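The top view shows jar_c (238,184), jar_b (344,192) and jar_a (442,187) in the back row, with jar_d at (279,286). The lid stack is at (393,280). The callipers are at (168,248), the glaze pot at (482,250), and the turquoise look-alike at (475,299). In the scene view the cabinet stands to the right of jar_a.

```bash
cat >> h.py <<'E'
def circ(P):
    q=P[:,:2]; 
    for _ in range(4):
        A=np.c_[2*q,np.ones(len(q))]; s=np.linalg.lstsq(A,(q**2).sum(1),rcond=None)[0]
        r=np.sqrt(s[2]+s[:2]@s[:2]); e=np.abs(np.linalg.norm(q-s[:2],axis=1)-r); q=q[e<max(2.0*np.median(e),.0015)]
    return s[:2],r,len(q)
E
python3 - <<'E'
from h import *
for n,seeds in (('top',dict(c=(238,184),b=(344,192),a=(442,187),d=(279,286))),('scene',dict(c=(305,190),b=(356,232),a=(432,276),d=(248,240)))):
    c=dict(np.load(n+'0.npz')); P=cloud(c)
    if n=='top':
        for (u,v) in [(100,215),(400,215),(300,235),(430,320),(340,50),(580,300)]: print('h',u,v,P[v,u].round(3))
        Pt=P
    for k,(u,v) in seeds.items():
        rim=dict(a=.078,b=.072,c=.064,d=.060)[k]; R=dict(a=32,b=40,c=48,d=56)[k]/1000
        g=Pt[seeds[k][1],seeds[k][0]] if n=='top' else plane(c,[(u,v)],rim-.01)[0]
        if n=='top': g=plane(c,[(u,v)],rim)[0]
        d=np.linalg.norm(P[...,:2]-g[:2],axis=-1); m=(d<.09)&(P[...,2]>rim-.02)
        zz=P[...,2][m&(d<R+.015)]; ztop=np.percentile(zz,90)
        m2=(np.abs(P[...,2]-rim)<.004)&(d<R+.02)
        # outer+inner rim centre: angular mean-free circle fit of edge band
        print(n,k,g.round(3),'z90',ztop.round(4),[x if np.isscalar(x) else x.round(4) for x in circ(P[m2])])
    # stack knob
c=dict(np.load('top0.npz'));P=cloud(c)
p=P[280-45:280+45,393-45:393+45].reshape(-1,3)
for z in (.032,.014,.038,.062,.086,.104):
    q=p[np.abs(p[:,2]-z)<.003]; print(z,len(q),(q[:,:2].min(0)+q[:,:2].max(0))/2 if len(q) else '',q.mean(0).round(4) if len(q) else '')
q=P[300,475];print('turq',q, 'pot',P[250,482])
E
```

```text
h 100 215 [ 0.591  0.573 -0.008]
h 400 215 [ 0.598 -0.143 -0.003]
h 300 235 [ 0.547  0.092 -0.002]
h 430 320 [ 0.353 -0.207  0.003]
h 340 50 [1.013 0.002 0.015]
h 580 300 [ 0.39  -0.454  0.2  ]
top c [0.651 0.232 0.064] z90 0.0651 [array([0.6588, 0.2385]), np.float64(0.045564576425833406), 202]
top b [ 0.632 -0.008  0.072] z90 0.0738 [array([ 0.6386, -0.0092]), np.float64(0.0372989929483368), 213]
top a [ 0.645 -0.226  0.078] z90 0.0791 [array([ 0.6538, -0.2336]), np.float64(0.02959902728693147), 122]
top d [0.421 0.133 0.06 ] z90 0.0612 [array([0.4218, 0.1367]), np.float64(0.052943634894563274), 257]
scene c [0.655 0.231 0.054] z90 0.0616 [array([0.6565, 0.2351]), np.float64(0.04524341787216561), 67]
scene b [ 0.636 -0.012  0.062] z90 0.07 [array([ 0.6371, -0.0126]), np.float64(0.037387984882614536), 79]
scene a [ 0.66  -0.233  0.068] z90 0.0763 [array([ 0.6539, -0.2364]), np.float64(0.029610321581225427), 96]
scene d [0.417 0.127 0.05 ] z90 0.0581 [array([0.4192, 0.1342]), np.float64(0.05335964565175625), 155]
0.032 129 [ 0.44162552 -0.12231592] [ 0.44   -0.1088  0.0335]
0.014 307 [ 0.42977602 -0.10702911] [ 0.4288 -0.1117  0.0134]
0.038 267 [ 0.44141903 -0.1221783 ] [ 0.4284 -0.1145  0.0373]
0.062 240 [ 0.44212377 -0.1221805 ] [ 0.4379 -0.1168  0.0613]
0.086 506 [ 0.44192756 -0.12215921] [ 0.4409 -0.1211  0.0855]
0.104 81 [ 0.44089484 -0.12173881] [ 0.4413 -0.1218  0.1036]
turq [ 0.3978813  -0.3017905   0.03388792] pot [ 0.5055282  -0.31253398  0.06590196]
```

```bash
cat >> h.py <<'E'
def go(x,y,z):
    """slide and yaw (deg) from here to tool x=+y world, tool y=+x world at x,y,z"""
    o=env.get_obs(); R=Rn.from_rotvec(o['eef_rot']).as_matrix()
    W=np.array([[0,1,0],[1,0,0],[0,0,-1.]]); D=R.T@W
    print('t',round(o['clock'],2),'slide',(R.T@(np.array([x,y,z])-o['tool_pos'])).round(4),'yaw',round(np.degrees(np.arctan2(D[1,0],D[0,0])),2),'tilt',np.degrees(np.arccos(-R[2,2])).round(2))
E
python3 - <<'E'
from h import *
go(.40,.30,.30);go(.441,-.122,.30)
c=shot('wrist'); print(np.array(c['hand_eye']).round(3),c['fov_y'])
E
```

```text
t 0.1 slide [-0.3201 -0.2403 -0.053 ] yaw 76.66 tilt 0.11
t 0.1 slide [-0.4574 -0.6415 -0.0522] yaw 76.66 tilt 0.11
[[ 0.001 -0.958 -0.287  0.079]
 [ 1.     0.001 -0.     0.001]
 [ 0.001 -0.287  0.958 -0.137]
 [ 0.     0.     0.     1.   ]] 64.40619821793328
```

>>> {"fn": "servo_tool", "kwargs": {"targets": [{"slide": [-0.04,-0.03,-0.05],"yaw": 10,"claw": -1},{"slide": [-0.08,-0.06,-0.05],"yaw": 20,"claw": -1},{"slide": [-0.13,-0.095,-0.05],"yaw": 30,"claw": -1},{"slide": [-0.18,-0.13,-0.05],"yaw": 40,"claw": -1},{"slide": [-0.23,-0.17,-0.05],"yaw": 50,"claw": -1},{"slide": [-0.28,-0.21,-0.05],"yaw": 60,"claw": -1},{"slide": [-0.32,-0.24,-0.05],"yaw": 70,"claw": -1},{"slide": [-0.335,-0.285,-0.052],"yaw": 76.66,"claw": -1},{"slide": [-0.355,-0.34,-0.052],"yaw": 76.66,"claw": -1},{"slide": [-0.375,-0.395,-0.052],"yaw": 76.66,"claw": -1},{"slide": [-0.395,-0.45,-0.052],"yaw": 76.66,"claw": -1},{"slide": [-0.415,-0.51,-0.052],"yaw": 76.66,"claw": -1},{"slide": [-0.435,-0.57,-0.052],"yaw": 76.66,"claw": -1},{"slide": [-0.45,-0.62,-0.052],"yaw": 76.66,"claw": -1},{"slide": [-0.4574,-0.6415,-0.0522],"yaw": 76.66,"claw": -1},{"slide": [-0.4574,-0.6415,-0.0522],"yaw": 76.66,"claw": -1},{"slide": [-0.4574,-0.6415,-0.0522],"yaw": 76.66,"claw": -1}], "force": 15}}

```text
clock: 2.28
tool_pos: [0.4407, -0.1205, 0.2995]
eef_rot: [-2.22, -2.221, -0.0]
ft_force: [0.1, 0.7, -0.4]
width: 0.0867
finger_force: 0.0
```

Run:
```python
from h import *
go(.441,-.122,.30)
c=shot('wrist'); save(c,'w1.png'); P=cloud(c)
g=np.array([.441,-.122]); d=np.linalg.norm(P[...,:2]-g,axis=-1)
q=P[(d<.03)]; print(np.percentile(q[:,2],[2,50,90,98]))
for z,R in ((.104,.012),(.084,.034),(.060,.042),(.036,.05),(.014,.058)):
    m=(np.abs(P[...,2]-z)<.004)&(d<R+.012); q=P[m]
    print(z,len(q),((q[:,:2].min(0)+q[:,:2].max(0))/2).round(4),(q[:,:2].max(0)-q[:,:2].min(0)).round(4),q.mean(0).round(4))
```

```text
t 2.27 slide [-0.0015  0.0003 -0.0005] yaw 0.02 tilt 0.09
[0.08434572 0.37913107 0.3882805  0.38994742]
0.104 547 [ 0.4417 -0.1211] [0.0235 0.0238] [ 0.4415 -0.1206  0.1036]
0.084 3279 [ 0.4418 -0.1212] [0.0668 0.0675] [ 0.4415 -0.1191  0.0851]
0.06 1373 [ 0.4419 -0.1222] [0.083  0.0831] [ 0.4436 -0.1073  0.0603]
0.036 1426 [ 0.4409 -0.1213] [0.0991 0.0985] [ 0.4369 -0.0987  0.0364]
0.014 1376 [ 0.4406 -0.1212] [0.1156 0.1136] [ 0.4383 -0.0958  0.0124]
```

View pics/w1.png

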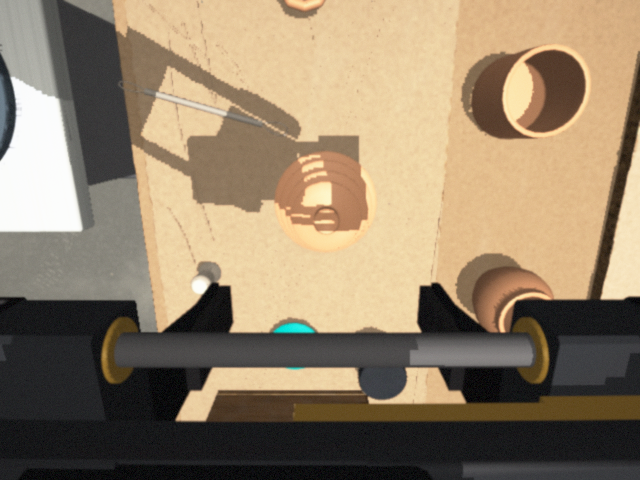

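The wrist view shows the stack around (325,200) with lid_a's knob at (326,218). jar_b is at (545,90), and jar_a is at (525,305), partly hidden by the gripper. The knob centre in the world is (0.4417, -0.1211) with its top at 0.104, which agrees with the other cameras and the stated heights. I'll descend and grip.

>>> {"fn": "servo_tool", "kwargs": {"targets": [{"slide": [-0.0006,0.001,0.05],"yaw": 0,"claw": -0.3},{"slide": [-0.0006,0.001,0.1],"yaw": 0,"claw": -0.1},{"slide": [-0.0006,0.001,0.14],"yaw": 0,"claw": 0},{"slide": [-0.0006,0.001,0.17],"yaw": 0,"claw": 0},{"slide": [-0.0006,0.001,0.186],"yaw": 0,"claw": 0},{"slide": [-0.0006,0.001,0.186],"yaw": 0,"claw": 0},{"slide": [-0.0006,0.001,0.186],"yaw": 0,"claw": 0.2},{"slide": [-0.0006,0.001,0.186],"yaw": 0,"claw": 0.35},{"slide": [-0.0006,0.001,0.186],"yaw": 0,"claw": 0.6},{"slide": [-0.0006,0.001,0.186],"yaw": 0,"claw": 1},{"slide": [-0.0006,0.001,0.186],"yaw": 0,"claw": 1},{"slide": [-0.0006,0.001,0.186],"yaw": 0,"claw": 1},{"slide": [-0.0006,0.001,0.186],"yaw": 0,"claw": 1}], "force": 15}}

```text
clock: 3.95
tool_pos: [0.4424, -0.1224, 0.1143]
eef_rot: [2.221, 2.221, 0.0]
ft_force: [-0.8, 0.4, 6.3]
width: 0.0233
finger_force: 15.0
```

>>> {"fn": "servo_tool", "kwargs": {"targets": [{"slide": [0,0,-0.01],"yaw": 0,"claw": 1},{"slide": [0,0,-0.03],"yaw": 0,"claw": 1},{"slide": [0,0,-0.06],"yaw": 0,"claw": 1},{"slide": [0,0,-0.09],"yaw": 0,"claw": 1},{"slide": [0,0,-0.12],"yaw": 0,"claw": 1},{"slide": [-0.01,0.02,-0.15],"yaw": 0,"claw": 1},{"slide": [-0.03,0.05,-0.175],"yaw": 0,"claw": 1},{"slide": [-0.045,0.085,-0.185],"yaw": 0,"claw": 1},{"slide": [-0.062,0.12,-0.185],"yaw": 0,"claw": 1},{"slide": [-0.08,0.155,-0.185],"yaw": 0,"claw": 1},{"slide": [-0.1,0.19,-0.185],"yaw": 0,"claw": 1},{"slide": [-0.11,0.206,-0.185],"yaw": 0,"claw": 1},{"slide": [-0.113,0.212,-0.185],"yaw": 0,"claw": 1},{"slide": [-0.113,0.212,-0.185],"yaw": 0,"claw": 1},{"slide": [-0.113,0.212,-0.185],"yaw": 0,"claw": 1}]}}

```text
clock: 5.82
tool_pos: [0.6534, -0.2345, 0.2989]
eef_rot: [-2.22, -2.221, 0.0]
ft_force: [1.0, -0.1, -0.4]
width: 0.0234
finger_force: 15.0
```

```bash
cat >> h.py <<'E'
def rim(c,g,z,ri,ro):
    P=cloud(c); d=np.linalg.norm(P[...,:2]-g,axis=-1)
    m=(np.abs(P[...,2]-z)<.004)&(d<ro+.012)
    q=P[m]; s,r,n=circ(q)
    ex=[np.percentile(q[:,i],[0.5,99.5]) for i in (0,1)]
    print('rim',s.round(4),'r',r.round(4),n,len(q),'z',np.median(q[:,2]).round(4),'mid',[e.mean().round(4) for e in ex],'size',[np.ptp(e).round(4) for e in ex]); return s
def held(c,R):
    """centre of held lid plate: points in tool frame z 0.02..0.05 """
    o=env.get_obs(); Rt=Rn.from_rotvec(o['eef_rot']).as_matrix()
    T=(cloud(c)-o['tool_pos'])@Rt
    for a in np.arange(.010,.042,.004):
        m=(T[...,2]>a)&(T[...,2]<=a+.004)&(np.linalg.norm(T[...,:2],axis=-1)<R+.02)
        q=T[m]
        if len(q)>10: print('z',a.round(3),len(q),'min',q[:,:2].min(0).round(4),'max',q[:,:2].max(0).round(4))
    m=(T[...,2]>.022)&(T[...,2]<.035)&(np.linalg.norm(T[...,:2],axis=-1)<R+.02)&(np.linalg.norm(T[...,:2],axis=-1)>R-.012)
    return T,m
E
python3 - <<'E'
from h import *
go(.654,-.235,.30)
c=shot('wrist'); save(c,'w2.png'); np.savez('w2.npz',**c)
rim(c,np.array([.654,-.235]),.078,.027,.032); held(c,.034)
E
```

```text
t 5.83 slide [-0.0005  0.0006 -0.0011] yaw 0.01 tilt 0.06
rim [ 0.655 -0.232] r 0.0292 681 761 z 0.0778 mid [np.float64(0.6549), np.float64(-0.227)] size [np.float64(0.0624), np.float64(0.0513)]
z 0.01 1927 min [-0.006  -0.0205] max [0.0135 0.0205]
z 0.014 270 min [-0.0073 -0.0206] max [0.0133 0.0205]
z 0.018 266 min [-0.0081 -0.0206] max [0.013  0.0203]
z 0.022 377 min [ 0.0008 -0.0207] max [0.0156 0.0204]
z 0.026 4580 min [-0.0154 -0.0327] max [0.0351 0.0322]
z 0.03 2123 min [-0.0095 -0.0339] max [0.0353 0.0332]
```

View pics/w2.png

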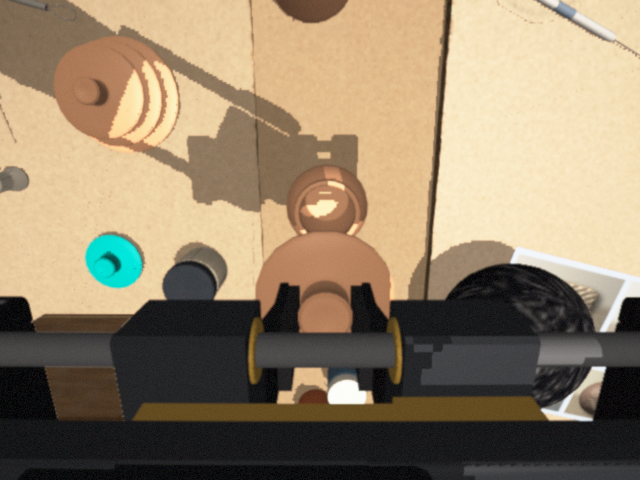

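The wrist view shows the held lid_a centred and level at (325,290). jar_a is just above it at (327,200), with its near rim partly hidden by the lid. I'll shift 35 mm to see the whole rim.

>>> {"fn": "servo_tool", "kwargs": {"targets": [{"slide": [-0.02,0.001,0],"yaw": 0,"claw": 1},{"slide": [-0.035,0.001,0],"yaw": 0,"claw": 1},{"slide": [-0.035,0.001,0],"yaw": 0,"claw": 1},{"slide": [-0.035,0.001,0],"yaw": 0,"claw": 1}]}}

```text
clock: 6.38
tool_pos: [0.655, -0.2705, 0.2985]
eef_rot: [-2.222, -2.22, -0.0]
ft_force: [-0.2, -0.3, -1.7]
width: 0.0233
finger_force: 15.0
```

Run:
```python
from h import *
c=shot('wrist'); s=rim(c,np.array([.654,-.235]),.078,.027,.032)
T,m=held(c,.034); q=T[m]; r=q[:,:2]
# outer edge by angle, fit circle
a=np.round(np.degrees(np.arctan2(r[:,1],r[:,0]))/8); e=np.array([r[a==k][np.argmax(np.linalg.norm(r[a==k],axis=1))] for k in np.unique(a) if (a==k).sum()>5]); print('lid',circ(e))
go(s[0],s[1],.20)
```

```text
rim [ 0.655  -0.2325] r 0.0293 1022 1088 z 0.0777 mid [np.float64(0.6548), np.float64(-0.2328)] size [np.float64(0.0624), np.float64(0.062)]
z 0.01 1899 min [-0.0061 -0.0207] max [0.0132 0.0204]
z 0.014 263 min [ 0.0034 -0.0207] max [0.0129 0.0203]
z 0.018 272 min [-0.0085 -0.0206] max [0.0127 0.0205]
z 0.022 370 min [ 0.001  -0.0207] max [0.0132 0.0205]
z 0.026 4698 min [-0.0161 -0.0329] max [0.0344 0.0315]
z 0.03 2003 min [-0.0157 -0.0338] max [0.0347 0.0333]
lid (array([ 0.00147073, -0.00022044]), np.float64(0.03346281010991344), 25)
t 6.42 slide [ 0.0375 -0.0001  0.0986] yaw -0.01 tilt 0.04
```

>>> {"fn": "servo_tool", "kwargs": {"targets": [{"slide": [0.02,0,0.02],"yaw": 0,"claw": 1},{"slide": [0.0363,0,0.06],"yaw": 0,"claw": 1},{"slide": [0.0363,0,0.1],"yaw": 0,"claw": 1},{"slide": [0.0363,0,0.13],"yaw": 0,"claw": 1},{"slide": [0.0363,0,0.15],"yaw": 0,"claw": 1},{"slide": [0.0363,0,0.164],"yaw": 0,"claw": 1},{"slide": [0.0363,0,0.17],"yaw": 0,"claw": 1},{"slide": [0.0363,0,0.174],"yaw": 0,"claw": 1},{"slide": [0.0363,0,0.178],"yaw": 0,"claw": 1},{"slide": [0.0363,0,0.181],"yaw": 0,"claw": 1},{"slide": [0.0363,0,0.183],"yaw": 0,"claw": 1},{"slide": [0.0363,0,0.184],"yaw": 0,"claw": 1},{"slide": [0.0363,0,0.184],"yaw": 0,"claw": 1},{"slide": [0.0363,0,0.184],"yaw": 0,"claw": 1}]}}

```text
clock: 8.18
tool_pos: [0.6553, -0.2339, 0.1148]
eef_rot: [2.221, 2.221, 0.0]
ft_force: [-0.3, 0.0, -0.9]
width: 0.0234
finger_force: 15.0
```

>>> {"fn": "servo_tool", "kwargs": {"targets": [{"slide": [0,0,0.001],"yaw": 0,"claw": 1},{"slide": [0,0,0.0015],"yaw": 0,"claw": 1},{"slide": [0,0,0.002],"yaw": 0,"claw": 1},{"slide": [0,0,0.0025],"yaw": 0,"claw": 1},{"slide": [0,0,0.0025],"yaw": 0,"claw": 1}]}}

```text
clock: 8.8
tool_pos: [0.6553, -0.2339, 0.1126]
eef_rot: [2.221, 2.221, 0.0]
ft_force: [-0.3, 0.5, 1.4]
width: 0.0233
finger_force: 15.0
```

>>> {"fn": "servo_tool", "kwargs": {"targets": [{"slide": [0,0,0.0005],"yaw": 0,"claw": 1},{"slide": [0,0,0.0005],"yaw": 0,"claw": 0.4},{"slide": [0,0,0.0005],"yaw": 0,"claw": 0.3},{"slide": [0,0,0.0005],"yaw": 0,"claw": 0.2},{"slide": [0,0,0.0005],"yaw": 0,"claw": 0.1},{"slide": [0,0,0.0005],"yaw": 0,"claw": 0.0},{"slide": [0,0,-0.01],"yaw": 0,"claw": 0.0},{"slide": [0,0,-0.04],"yaw": 0,"claw": 0.0},{"slide": [0,0,-0.09],"yaw": 0,"claw": 0},{"slide": [0,0,-0.14],"yaw": 0,"claw": -0.1},{"slide": [0,0,-0.187],"yaw": 0,"claw": -0.1},{"slide": [0,0,-0.187],"yaw": 0,"claw": -0.1},{"slide": [0,0,-0.187],"yaw": 0,"claw": -0.1}]}}

```text
clock: 10.42
tool_pos: [0.6547, -0.2336, 0.2993]
eef_rot: [-2.221, -2.221, 0.0]
ft_force: [-0.1, 1.3, -0.4]
width: 0.0475
finger_force: 0.0
```

```bash
cat >> h.py <<'E'
def lidcheck(c,g,zp,R):
    """plate top height zp: edge circle, height; and knob top"""
    P=cloud(c); d=np.linalg.norm(P[...,:2]-g,axis=-1)
    q=P[(np.abs(P[...,2]-zp)<.006)&(d<R+.015)&(d>.016)]; A=np.c_[q[:,:2]-g,np.ones(len(q))]; p=np.linalg.lstsq(A,q[:,2],rcond=None)[0]
    k=P[(np.abs(P[...,2]-zp-.018)<.005)&(d<.02)]
    f=lambda w:((np.percentile(w[:,:2],1,axis=0)+np.percentile(w[:,:2],99,axis=0))/2).round(4)
    print('plate',f(q),'z',p[2].round(4),'slope',p[:2].round(3),len(q),'size',np.ptp(q[:,:2],axis=0).round(4),'knob',f(k) if len(k) else 0,np.median(k[:,2]) if len(k) else 0)
E
python3 - <<'E'
from h import *
c=shot('wrist'); save(c,'w3.png'); lidcheck(c,np.array([.655,-.2325]),.084,.034)
go(.4417,-.1211,.30)
E
```

```text
plate [ 0.6553 -0.2321] z 0.083 slope [-0.    -0.003] 2967 size [0.0669 0.0675] knob [ 0.6554 -0.2324] 0.10163807619449206
t 10.47 slide [ 0.1123 -0.2126 -0.0013] yaw 0.0 tilt 0.16
```

View pics/w3.png

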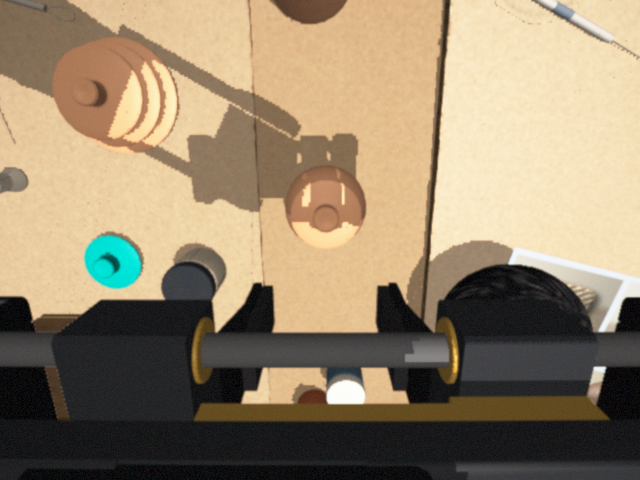

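The wrist view shows lid_a at (326,207), level on jar_a and within 1 mm of its centre. The remaining stack is at (115,95). Next I'll go for lid_b.

>>> {"fn": "servo_tool", "kwargs": {"targets": [{"slide": [0.022,-0.042,0],"yaw": 0,"claw": -0.1},{"slide": [0.05,-0.095,0],"yaw": 0,"claw": -0.1},{"slide": [0.077,-0.145,0],"yaw": 0,"claw": -0.1},{"slide": [0.1,-0.19,0],"yaw": 0,"claw": -0.1},{"slide": [0.1123,-0.2126,0.0],"yaw": 0,"claw": -0.1},{"slide": [0.1123,-0.2126,0.0],"yaw": 0,"claw": -0.1},{"slide": [0.1123,-0.2126,0.0],"yaw": 0,"claw": -0.1}]}}

```text
clock: 11.35
tool_pos: [0.4435, -0.1222, 0.2988]
eef_rot: [2.221, 2.221, 0.0]
ft_force: [0.6, 0.6, -0.1]
width: 0.0477
finger_force: 0.0
```

Run:
```python
from h import *
c=shot('wrist'); g=np.array([.4417,-.1211]); lidcheck(c,g,.062,.042); go(.4417,-.1211,.090)
```

```text
plate [ 0.442  -0.1216] z 0.0612 slope [ 0.    -0.003] 4489 size [0.083  0.0827] knob [ 0.442  -0.1218] 0.07963687505660791
t 11.4 slide [ 0.0013 -0.0022  0.2089] yaw -0.01 tilt 0.03
```

>>> {"fn": "servo_tool", "kwargs": {"targets": [{"slide": [0.0003,-0.0016,0.05],"yaw": 0,"claw": -0.1},{"slide": [0.0003,-0.0016,0.1],"yaw": 0,"claw": -0.1},{"slide": [0.0003,-0.0016,0.15],"yaw": 0,"claw": 0},{"slide": [0.0003,-0.0016,0.185],"yaw": 0,"claw": 0},{"slide": [0.0003,-0.0016,0.202],"yaw": 0,"claw": 0},{"slide": [0.0003,-0.0016,0.2085],"yaw": 0,"claw": 0},{"slide": [0.0003,-0.0016,0.2085],"yaw": 0,"claw": 0.2},{"slide": [0.0003,-0.0016,0.2085],"yaw": 0,"claw": 0.35},{"slide": [0.0003,-0.0016,0.2085],"yaw": 0,"claw": 0.6},{"slide": [0.0003,-0.0016,0.2085],"yaw": 0,"claw": 1},{"slide": [0.0003,-0.0016,0.2085],"yaw": 0,"claw": 1},{"slide": [0.0003,-0.0016,0.2085],"yaw": 0,"claw": 1}], "force": 20}}

```text
clock: 12.9
tool_pos: [0.4416, -0.1216, 0.0913]
eef_rot: [2.22, 2.22, 0.001]
ft_force: [0.9, -0.1, 6.5]
width: 0.0232
finger_force: 20.0
```

>>> {"fn": "servo_tool", "kwargs": {"targets": [{"slide": [0,0,-0.01],"yaw": 0,"claw": 1},{"slide": [0,0,-0.03],"yaw": 0,"claw": 1},{"slide": [0,0,-0.06],"yaw": 0,"claw": 1},{"slide": [0,0,-0.09],"yaw": 0,"claw": 1},{"slide": [0.0,0,-0.12],"yaw": 0,"claw": 1},{"slide": [0.01,0.02,-0.15],"yaw": 0,"claw": 1},{"slide": [0.02,0.05,-0.18],"yaw": 0,"claw": 1},{"slide": [0.03,0.085,-0.2],"yaw": 0,"claw": 1},{"slide": [0.04,0.12,-0.21],"yaw": 0,"claw": 1},{"slide": [0.05,0.155,-0.21],"yaw": 0,"claw": 1},{"slide": [0.06,0.185,-0.21],"yaw": 0,"claw": 1},{"slide": [0.0666,0.1964,-0.21],"yaw": 0,"claw": 1},{"slide": [0.0666,0.1964,-0.21],"yaw": 0,"claw": 1},{"slide": [0.0666,0.1964,-0.21],"yaw": 0,"claw": 1}]}}

```text
clock: 14.65
tool_pos: [0.636, -0.0548, 0.3006]
eef_rot: [-2.221, -2.22, 0.002]
ft_force: [0.5, -0.5, -1.0]
width: 0.0231
finger_force: 20.0
```

```bash
cat >> h.py <<'E'
def both(g,z,ri,ro,R):
    c=shot('wrist'); s=rim(c,np.array(g),z,ri,ro)
    T,m=held(c,R); r=T[m][:,:2]
    a=np.round(np.degrees(np.arctan2(r[:,1],r[:,0]))/8); e=np.array([r[a==k][np.argmax(np.linalg.norm(r[a==k],axis=1))] for k in np.unique(a) if (a==k).sum()>5]); l=circ(e)
    q=T[m]; p=np.linalg.lstsq(np.c_[q[:,:2],np.ones(len(q))],q[:,2],rcond=None)[0]
    print('lid',l,'plane',p.round(4)); go(s[0]-l[0][1],s[1]-l[0][0],.2)
E
python3 - <<'E'
from h import *
both((.638,-.010),.072,.035,.040,.042)
E
```

```text
rim [ 0.6396 -0.0079] r 0.0371 1310 1346 z 0.0718 mid [np.float64(0.6396), np.float64(-0.0079)] size [np.float64(0.0777), np.float64(0.0782)]
z 0.01 1913 min [-0.0062 -0.0207] max [0.0133 0.0203]
z 0.014 292 min [-0.0082 -0.0205] max [0.0131 0.0202]
z 0.018 293 min [ 0.0015 -0.0208] max [0.0131 0.0204]
z 0.022 307 min [ 0.0007 -0.0206] max [0.0132 0.02  ]
z 0.026 3986 min [-0.0373 -0.0363] max [0.0415 0.0393]
z 0.03 6780 min [-0.0422 -0.0418] max [0.0416 0.0419]
z 0.034 48 min [ 0.0116 -0.04  ] max [0.0414 0.0306]
lid (array([-9.12726163e-05, -6.70495924e-05]), np.float64(0.04186368300447645), 23) plane [ 0.002  -0.0069  0.0309]
t 14.7 slide [0.0472 0.0036 0.1008] yaw -0.03 tilt 0.08
```

>>> {"fn": "servo_tool", "kwargs": {"targets": [{"slide": [0.025,0.002,0.02],"yaw": 0,"claw": 1},{"slide": [0.0472,0.0036,0.06],"yaw": 0,"claw": 1},{"slide": [0.0472,0.0036,0.1],"yaw": 0,"claw": 1},{"slide": [0.0472,0.0036,0.135],"yaw": 0,"claw": 1},{"slide": [0.0472,0.0036,0.16],"yaw": 0,"claw": 1},{"slide": [0.0472,0.0036,0.172],"yaw": 0,"claw": 1},{"slide": [0.0472,0.0036,0.179],"yaw": 0,"claw": 1},{"slide": [0.0472,0.0036,0.183],"yaw": 0,"claw": 1},{"slide": [0.0472,0.0036,0.187],"yaw": 0,"claw": 1},{"slide": [0.0472,0.0036,0.189],"yaw": 0,"claw": 1},{"slide": [0.0472,0.0036,0.19],"yaw": 0,"claw": 1},{"slide": [0.0472,0.0036,0.19],"yaw": 0,"claw": 1},{"slide": [0.0472,0.0036,0.19],"yaw": 0,"claw": 1}]}}

```text
clock: 16.32
tool_pos: [0.6411, -0.0075, 0.1109]
eef_rot: [2.221, 2.221, 0.0]
ft_force: [-0.3, 1.0, -2.1]
width: 0.0234
finger_force: 20.0
```

>>> {"fn": "servo_tool", "kwargs": {"targets": [{"slide": [0,-0.0013,0.001],"yaw": 0,"claw": 1},{"slide": [0,-0.0013,0.0018],"yaw": 0,"claw": 1},{"slide": [0,-0.0013,0.0026],"yaw": 0,"claw": 1},{"slide": [0,-0.0013,0.0032],"yaw": 0,"claw": 1},{"slide": [0,-0.0013,0.0036],"yaw": 0,"claw": 1},{"slide": [0,-0.0013,0.0036],"yaw": 0,"claw": 1}]}}

```text
clock: 17.08
tool_pos: [0.6398, -0.0075, 0.1075]
eef_rot: [2.221, 2.221, 0.0]
ft_force: [-0.7, 0.2, 2.5]
width: 0.0234
finger_force: 20.0
```

Contact (force changed by about 4.6 N). Release.

>>> {"fn": "servo_tool", "kwargs": {"targets": [{"slide": [0,0,0.0003],"yaw": 0,"claw": 1},{"slide": [0,0,0.0003],"yaw": 0,"claw": 0.4},{"slide": [0,0,0.0003],"yaw": 0,"claw": 0.3},{"slide": [0,0,0.0003],"yaw": 0,"claw": 0.2},{"slide": [0,0,0.0003],"yaw": 0,"claw": 0.1},{"slide": [0,0,0.0003],"yaw": 0,"claw": 0.0},{"slide": [0,0,-0.01],"yaw": 0,"claw": 0.0},{"slide": [0,0,-0.04],"yaw": 0,"claw": 0.0},{"slide": [0,0,-0.09],"yaw": 0,"claw": 0},{"slide": [0,0,-0.14],"yaw": 0,"claw": -0.1},{"slide": [0,0,-0.192],"yaw": 0,"claw": -0.1},{"slide": [0,0,-0.192],"yaw": 0,"claw": -0.1},{"slide": [0,0,-0.192],"yaw": 0,"claw": -0.1}]}}

```text
clock: 18.7
tool_pos: [0.6392, -0.0074, 0.2995]
eef_rot: [2.221, 2.222, -0.0]
ft_force: [-0.0, -0.1, -0.4]
width: 0.0481
finger_force: 0.0
```

Run:
```python
from h import *
c=shot('wrist'); lidcheck(c,np.array([.6396,-.0079]),.078,.042)
go(.442,-.1217,.30)
```

```text
plate [ 0.6398 -0.0074] z 0.0772 slope [-0.    -0.003] 4845 size [0.0828 0.0838] knob [ 0.6396 -0.0078] 0.09565091285825661
t 18.75 slide [-0.1144 -0.1968 -0.0014] yaw 0.0 tilt 0.13
```

Lid_b is seated: plate top at 0.077 as expected, level and centred. Back to the stack for lid_c.

>>> {"fn": "servo_tool", "kwargs": {"targets": [{"slide": [-0.022,-0.04,0],"yaw": 0,"claw": -0.1},{"slide": [-0.05,-0.09,0],"yaw": 0,"claw": -0.1},{"slide": [-0.08,-0.14,0],"yaw": 0,"claw": -0.1},{"slide": [-0.105,-0.18,0],"yaw": 0,"claw": -0.1},{"slide": [-0.1144,-0.1968,0.0],"yaw": 0,"claw": -0.1},{"slide": [-0.1144,-0.1968,0.0],"yaw": 0,"claw": -0.1},{"slide": [-0.1144,-0.1968,0.0],"yaw": 0,"claw": -0.1}]}}

```text
clock: 19.62
tool_pos: [0.4442, -0.1217, 0.299]
eef_rot: [2.221, 2.222, 0.001]
ft_force: [-0.4, -0.2, -0.2]
width: 0.0475
finger_force: 0.0
```

Run:
```python
from h import *
c=shot('wrist'); g=np.array([.4417,-.1211]); lidcheck(c,g,.038,.050); go(.442,-.1217,.0665)
```

```text
plate [ 0.4411 -0.121 ] z 0.0374 slope [-0.    -0.003] 5996 size [0.0995 0.0999] knob [ 0.4406 -0.1211] 0.05567473081128543
t 19.68 slide [-2.000e-04 -2.400e-03  2.325e-01] yaw 0.06 tilt 0.04
```

>>> {"fn": "servo_tool", "kwargs": {"targets": [{"slide": [0.0003,-0.003,0.05],"yaw": 0,"claw": -0.1},{"slide": [0.0003,-0.003,0.1],"yaw": 0,"claw": -0.1},{"slide": [0.0003,-0.003,0.15],"yaw": 0,"claw": 0},{"slide": [0.0003,-0.003,0.2],"yaw": 0,"claw": 0},{"slide": [0.0003,-0.003,0.224],"yaw": 0,"claw": 0},{"slide": [0.0003,-0.003,0.2323],"yaw": 0,"claw": 0},{"slide": [0.0003,-0.003,0.2323],"yaw": 0,"claw": 0.2},{"slide": [0.0003,-0.003,0.2323],"yaw": 0,"claw": 0.35},{"slide": [0.0003,-0.003,0.2323],"yaw": 0,"claw": 0.6},{"slide": [0.0003,-0.003,0.2323],"yaw": 0,"claw": 1},{"slide": [0.0003,-0.003,0.2323],"yaw": 0,"claw": 1},{"slide": [0.0003,-0.003,0.2323],"yaw": 0,"claw": 1}], "force": 25}}

```text
clock: 21.18
tool_pos: [0.4407, -0.1219, 0.0678]
eef_rot: [2.22, 2.22, 0.001]
ft_force: [0.7, 1.6, 5.8]
width: 0.023
finger_force: 25.0
```

>>> {"fn": "servo_tool", "kwargs": {"targets": [{"slide": [0,0,-0.01],"yaw": 0,"claw": 1},{"slide": [0,0,-0.03],"yaw": 0,"claw": 1},{"slide": [0,0,-0.06],"yaw": 0,"claw": 1},{"slide": [0,0,-0.1],"yaw": 0,"claw": 1},{"slide": [0.01,0.01,-0.14],"yaw": 0,"claw": 1},{"slide": [0.03,0.025,-0.18],"yaw": 0,"claw": 1},{"slide": [0.06,0.045,-0.21],"yaw": 0,"claw": 1},{"slide": [0.1,0.07,-0.232],"yaw": 0,"claw": 1},{"slide": [0.14,0.1,-0.232],"yaw": 0,"claw": 1},{"slide": [0.18,0.13,-0.232],"yaw": 0,"claw": 1},{"slide": [0.22,0.16,-0.232],"yaw": 0,"claw": 1},{"slide": [0.26,0.19,-0.232],"yaw": 0,"claw": 1},{"slide": [0.29,0.21,-0.232],"yaw": 0,"claw": 1},{"slide": [0.302,0.217,-0.232],"yaw": 0,"claw": 1},{"slide": [0.302,0.217,-0.232],"yaw": 0,"claw": 1},{"slide": [0.302,0.217,-0.232],"yaw": 0,"claw": 1},{"slide": [0.302,0.217,-0.232],"yaw": 0,"claw": 1}]}}

```text
clock: 23.3
tool_pos: [0.6564, 0.1791, 0.2991]
eef_rot: [-2.223, -2.22, 0.001]
ft_force: [-0.8, -0.5, -1.2]
width: 0.0231
finger_force: 25.0
```

Run:
```python
from h import *
both((.658,.238),.064,.043,.048,.050)
```

```text
rim [0.6594 0.2401] r 0.0448 1431 1639 z 0.0638 mid [np.float64(0.659), np.float64(0.2403)] size [np.float64(0.0944), np.float64(0.0919)]
z 0.01 1992 min [-0.0063 -0.0205] max [0.0129 0.0203]
z 0.014 308 min [-0.0084 -0.0206] max [0.0129 0.0203]
z 0.018 290 min [-0.0068 -0.0206] max [0.0129 0.0202]
z 0.022 273 min [ 0.0013 -0.0204] max [0.0129 0.02  ]
z 0.026 4746 min [-0.0462 -0.0444] max [0.047  0.0467]
z 0.03 12042 min [-0.0502 -0.05  ] max [0.0503 0.0496]
z 0.034 62 min [ 0.0126 -0.0379] max [0.0499 0.0478]
lid (array([ 0.00016229, -0.00018796]), np.float64(0.049940501603540306), 29) plane [0.0036 0.0012 0.0311]
t 23.35 slide [0.0607 0.003  0.0991] yaw -0.08 tilt 0.02
```

>>> {"fn": "servo_tool", "kwargs": {"targets": [{"slide": [0.03,0.0015,0.01],"yaw": 0,"claw": 1},{"slide": [0.055,0.003,0.04],"yaw": 0,"claw": 1},{"slide": [0.0605,0.003,0.08],"yaw": 0,"claw": 1},{"slide": [0.0605,0.003,0.12],"yaw": 0,"claw": 1},{"slide": [0.0605,0.003,0.15],"yaw": 0,"claw": 1},{"slide": [0.0605,0.003,0.17],"yaw": 0,"claw": 1},{"slide": [0.0605,0.003,0.178],"yaw": 0,"claw": 1},{"slide": [0.0605,0.003,0.184],"yaw": 0,"claw": 1},{"slide": [0.0605,0.003,0.189],"yaw": 0,"claw": 1},{"slide": [0.0605,0.003,0.193],"yaw": 0,"claw": 1},{"slide": [0.0605,0.003,0.1955],"yaw": 0,"claw": 1},{"slide": [0.0605,0.003,0.1955],"yaw": 0,"claw": 1},{"slide": [0.0605,0.003,0.1955],"yaw": 0,"claw": 1}]}}

```text
clock: 24.98
tool_pos: [0.66, 0.241, 0.1036]
eef_rot: [2.221, 2.221, 0.001]
ft_force: [-0.7, -0.8, -1.6]
width: 0.0234
finger_force: 25.0
```

>>> {"fn": "servo_tool", "kwargs": {"targets": [{"slide": [-0.001,-0.0005,0.001],"yaw": 0,"claw": 1},{"slide": [-0.001,-0.0005,0.0018],"yaw": 0,"claw": 1},{"slide": [-0.001,-0.0005,0.0026],"yaw": 0,"claw": 1},{"slide": [-0.001,-0.0005,0.0032],"yaw": 0,"claw": 1},{"slide": [-0.001,-0.0005,0.0037],"yaw": 0,"claw": 1},{"slide": [-0.001,-0.0005,0.0037],"yaw": 0,"claw": 1}]}}

```text
clock: 25.72
tool_pos: [0.6594, 0.2399, 0.0999]
eef_rot: [2.221, 2.221, 0.0]
ft_force: [-0.9, -0.6, -0.0]
width: 0.0231
finger_force: 25.0
```

Starting to touch. I'll go 0.5 mm further, then release.

>>> {"fn": "servo_tool", "kwargs": {"targets": [{"slide": [0,0,0.0005],"yaw": 0,"claw": 1},{"slide": [0,0,0.0006],"yaw": 0,"claw": 1},{"slide": [0,0,0.0006],"yaw": 0,"claw": 0.4},{"slide": [0,0,0.0006],"yaw": 0,"claw": 0.3},{"slide": [0,0,0.0006],"yaw": 0,"claw": 0.2},{"slide": [0,0,0.0006],"yaw": 0,"claw": 0.1},{"slide": [0,0,0.0006],"yaw": 0,"claw": 0.0},{"slide": [0,0,-0.01],"yaw": 0,"claw": 0.0},{"slide": [0,0,-0.04],"yaw": 0,"claw": 0.0},{"slide": [0,0,-0.09],"yaw": 0,"claw": 0},{"slide": [0,0,-0.14],"yaw": 0,"claw": -0.1},{"slide": [0,0,-0.2],"yaw": 0,"claw": -0.1},{"slide": [0,0,-0.2],"yaw": 0,"claw": -0.1},{"slide": [0,0,-0.2],"yaw": 0,"claw": -0.1}]}}

```text
clock: 27.48
tool_pos: [0.659, 0.2399, 0.3003]
eef_rot: [2.221, 2.221, 0.001]
ft_force: [0.1, -0.8, -1.4]
width: 0.0479
finger_force: 0.0
```

Run:
```python
from h import *
c=shot('wrist'); lidcheck(c,np.array([.6594,.2401]),.070,.050)
go(.441,-.1215,.30)
```

```text
plate [0.6591 0.2409] z 0.0693 slope [-0.001 -0.002] 6933 size [0.0993 0.0989] knob [0.6594 0.2406] 0.08765226469153287
t 27.52 slide [-0.3612 -0.2175 -0.0006] yaw 0.0 tilt 0.13
```

Lid_c is seated. Last one is lid_d.

>>> {"fn": "servo_tool", "kwargs": {"targets": [{"slide": [-0.04,-0.02,0],"yaw": 0,"claw": -0.1},{"slide": [-0.09,-0.05,0],"yaw": 0,"claw": -0.1},{"slide": [-0.14,-0.08,0],"yaw": 0,"claw": -0.1},{"slide": [-0.19,-0.11,0],"yaw": 0,"claw": -0.1},{"slide": [-0.24,-0.14,0],"yaw": 0,"claw": -0.1},{"slide": [-0.29,-0.17,0],"yaw": 0,"claw": -0.1},{"slide": [-0.335,-0.2,0],"yaw": 0,"claw": -0.1},{"slide": [-0.3612,-0.2175,0.0],"yaw": 0,"claw": -0.1},{"slide": [-0.3612,-0.2175,0.0],"yaw": 0,"claw": -0.1},{"slide": [-0.3612,-0.2175,0.0],"yaw": 0,"claw": -0.1}]}}

```text
clock: 28.78
tool_pos: [0.4418, -0.1207, 0.2988]
eef_rot: [-2.22, -2.22, -0.0]
ft_force: [0.2, -0.1, 0.3]
width: 0.048
finger_force: 0.0
```

Run:
```python
from h import *
c=shot('wrist'); g=np.array([.441,-.1211]); lidcheck(c,g,.014,.058); go(.441,-.1215,.0425)
```

```text
plate [ 0.4404 -0.1213] z 0.0135 slope [-0.    -0.001] 7459 size [0.1155 0.1148] knob [ 0.4406 -0.1214] 0.03171428697970469
t 28.82 slide [-0.0014 -0.0008  0.2565] yaw 0.05 tilt 0.09
```

>>> {"fn": "servo_tool", "kwargs": {"targets": [{"slide": [-0.001,-0.001,0.05],"yaw": 0,"claw": -0.1},{"slide": [-0.001,-0.001,0.1],"yaw": 0,"claw": -0.1},{"slide": [-0.001,-0.001,0.15],"yaw": 0,"claw": 0},{"slide": [-0.001,-0.001,0.2],"yaw": 0,"claw": 0},{"slide": [-0.001,-0.001,0.235],"yaw": 0,"claw": 0},{"slide": [-0.001,-0.001,0.25],"yaw": 0,"claw": 0},{"slide": [-0.001,-0.001,0.2557],"yaw": 0,"claw": 0},{"slide": [-0.001,-0.001,0.2557],"yaw": 0,"claw": 0.2},{"slide": [-0.001,-0.001,0.2557],"yaw": 0,"claw": 0.35},{"slide": [-0.001,-0.001,0.2557],"yaw": 0,"claw": 0.6},{"slide": [-0.001,-0.001,0.2557],"yaw": 0,"claw": 1},{"slide": [-0.001,-0.001,0.2557],"yaw": 0,"claw": 1},{"slide": [-0.001,-0.001,0.2557],"yaw": 0,"claw": 1}], "force": 30}}

```text
clock: 30.45
tool_pos: [0.4413, -0.1224, 0.0446]
eef_rot: [2.221, 2.22, 0.001]
ft_force: [1.1, 0.8, 5.4]
width: 0.0232
finger_force: 30.0
```

>>> {"fn": "servo_tool", "kwargs": {"targets": [{"slide": [0,0,-0.01],"yaw": 0,"claw": 1},{"slide": [0,0,-0.03],"yaw": 0,"claw": 1},{"slide": [0,0,-0.06],"yaw": 0,"claw": 1},{"slide": [0,0,-0.1],"yaw": 0,"claw": 1},{"slide": [0.01,0,-0.14],"yaw": 0,"claw": 1},{"slide": [0.03,0,-0.18],"yaw": 0,"claw": 1},{"slide": [0.06,-0.005,-0.215],"yaw": 0,"claw": 1},{"slide": [0.1,-0.01,-0.245],"yaw": 0,"claw": 1},{"slide": [0.14,-0.015,-0.255],"yaw": 0,"claw": 1},{"slide": [0.175,-0.02,-0.255],"yaw": 0,"claw": 1},{"slide": [0.194,-0.02,-0.255],"yaw": 0,"claw": 1},{"slide": [0.194,-0.02,-0.255],"yaw": 0,"claw": 1},{"slide": [0.194,-0.02,-0.255],"yaw": 0,"claw": 1},{"slide": [0.194,-0.02,-0.255],"yaw": 0,"claw": 1}]}}

```text
clock: 32.2
tool_pos: [0.4209, 0.0709, 0.2989]
eef_rot: [-2.223, -2.22, 0.001]
ft_force: [-0.7, 0.5, -2.4]
width: 0.0228
finger_force: 30.0
```

Run:
```python
from h import *
both((.421,.136),.060,.051,.056,.058)
```

```text
rim [0.4212 0.1381] r 0.0527 1475 1582 z 0.0599 mid [np.float64(0.4214), np.float64(0.1461)] size [np.float64(0.1102), np.float64(0.0937)]
z 0.01 1931 min [-0.0065 -0.0204] max [0.0132 0.0205]
z 0.014 418 min [-0.0072 -0.0203] max [0.0131 0.0201]
z 0.018 273 min [ 0.0034 -0.0204] max [0.0129 0.0203]
z 0.022 250 min [ 0.0028 -0.0202] max [0.0131 0.0202]
z 0.026 2049 min [-0.0472 -0.0493] max [0.0521 0.0495]
z 0.03 21645 min [-0.0573 -0.0582] max [0.0588 0.0575]
z 0.034 177 min [-0.0575 -0.0583] max [0.0586 0.0576]
lid (array([ 0.00061765, -0.00015555]), np.float64(0.05801131578346339), 29) plane [0.0024 0.001  0.0317]
t 32.25 slide [0.0666 0.0003 0.0989] yaw -0.08 tilt 0.02
```

>>> {"fn": "servo_tool", "kwargs": {"targets": [{"slide": [0.03,0.0,0.01],"yaw": 0,"claw": 1},{"slide": [0.058,0.0003,0.04],"yaw": 0,"claw": 1},{"slide": [0.0665,0.0003,0.08],"yaw": 0,"claw": 1},{"slide": [0.0665,0.0003,0.12],"yaw": 0,"claw": 1},{"slide": [0.0665,0.0003,0.15],"yaw": 0,"claw": 1},{"slide": [0.0665,0.0003,0.17],"yaw": 0,"claw": 1},{"slide": [0.0665,0.0003,0.18],"yaw": 0,"claw": 1},{"slide": [0.0665,0.0003,0.187],"yaw": 0,"claw": 1},{"slide": [0.0665,0.0003,0.192],"yaw": 0,"claw": 1},{"slide": [0.0665,0.0003,0.196],"yaw": 0,"claw": 1},{"slide": [0.0665,0.0003,0.1985],"yaw": 0,"claw": 1},{"slide": [0.0665,0.0003,0.1985],"yaw": 0,"claw": 1},{"slide": [0.0665,0.0003,0.1985],"yaw": 0,"claw": 1}]}}

```text
clock: 33.88
tool_pos: [0.4213, 0.1383, 0.1006]
eef_rot: [2.221, 2.221, 0.0]
ft_force: [0.1, -0.3, -0.9]
width: 0.0232
finger_force: 30.0
```

>>> {"fn": "servo_tool", "kwargs": {"targets": [{"slide": [-0.0008,0,0.001],"yaw": 0,"claw": 1},{"slide": [-0.0008,0,0.002],"yaw": 0,"claw": 1},{"slide": [-0.0008,0,0.0028],"yaw": 0,"claw": 1},{"slide": [-0.0008,0,0.0036],"yaw": 0,"claw": 1},{"slide": [-0.0008,0,0.0042],"yaw": 0,"claw": 1},{"slide": [-0.0008,0,0.0042],"yaw": 0,"claw": 1}]}}

```text
clock: 34.62
tool_pos: [0.4212, 0.1374, 0.0967]
eef_rot: [2.221, 2.221, 0.0]
ft_force: [-2.1, -0.1, 5.0]
width: 0.0228
finger_force: 30.0
```

Contact at the expected height. Release.

>>> {"fn": "servo_tool", "kwargs": {"targets": [{"slide": [0,0,0],"yaw": 0,"claw": 0.4},{"slide": [0,0,0],"yaw": 0,"claw": 0.3},{"slide": [0,0,0],"yaw": 0,"claw": 0.2},{"slide": [0,0,0],"yaw": 0,"claw": 0.1},{"slide": [0,0,0],"yaw": 0,"claw": 0.0},{"slide": [0,0,0],"yaw": 0,"claw": 0.0},{"slide": [0,0,-0.01],"yaw": 0,"claw": 0.0},{"slide": [0,0,-0.04],"yaw": 0,"claw": 0.0},{"slide": [0,0,-0.09],"yaw": 0,"claw": 0},{"slide": [0,0,-0.14],"yaw": 0,"claw": 0},{"slide": [0,0,-0.203],"yaw": 0,"claw": 0},{"slide": [0,0,-0.203],"yaw": 0,"claw": 0},{"slide": [0,0,-0.203],"yaw": 0,"claw": 0}]}}

```text
clock: 36.25
tool_pos: [0.4205, 0.1374, 0.2995]
eef_rot: [2.221, 2.221, 0.0]
ft_force: [0.6, 0.5, -0.9]
width: 0.0435
finger_force: 0.0
```

Run:
```python
from h import *
c=shot('wrist'); lidcheck(c,np.array([.4212,.1381]),.066,.058)
c=shot('scene'); save(c,'s9.png')
c=shot('top')
for g,z,R in (((.655,-.2325),.084,.034),((.6396,-.0079),.078,.042),((.6594,.2401),.07,.05)): lidcheck(c,np.array(g),z,R)
```

```text
plate [0.421  0.1387] z 0.0655 slope [-0.    -0.002] 9494 size [0.1161 0.1156] knob [0.4209 0.1384] 0.08376392827980289
plate [ 0.6554 -0.2333] z 0.0828 slope [-0.004  0.008] 523 size [0.0676 0.0658] knob [ 0.6538 -0.2345] 0.10173391937370857
plate [ 0.6389 -0.0089] z 0.077 slope [-0.002  0.   ] 893 size [0.0825 0.0831] knob [ 0.6388 -0.0093] 0.0953307379515762
plate [0.6583 0.2392] z 0.0689 slope [ 0.001 -0.003] 1281 size [0.0982 0.0988] knob [0.6587 0.2391] 0.08747228556979669
```

View pics/s9.png

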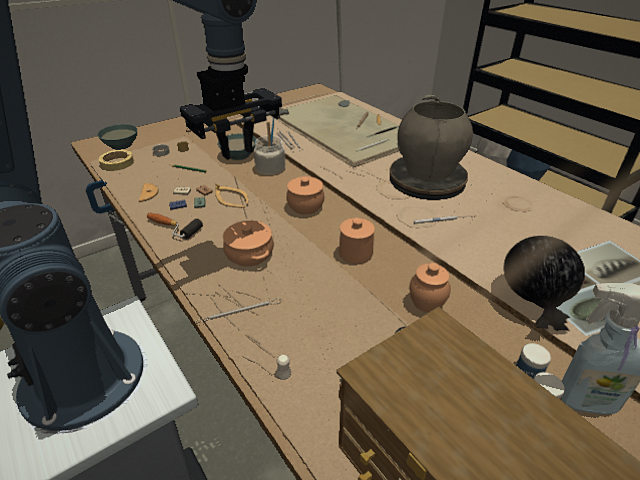

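The scene view shows all four lids flat on their jars: (430,280), (357,238), (305,193) and (248,240). The callipers at (232,195) have not moved and the gripper is clear above. I'm handing it in.

```bash
python3 -c "
from h import *
print(ticket.close_job())"
```

```text
the job is handed in; nothing more can be done
None
```

All four lids measured flat and centred on their own jars (within about 1 mm) and were released before I handed the job in at about 36 s; the hand-in returned no verdict.

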